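# Finish tightening a housing cover crosswise, in two passes

## Task

The round cover of the green housing is being tightened crosswise in two passes, and the red and white wing knobs have already had their first pass. Finish the first pass: turn the blue knob clockwise to its middle (orange) mark, then the yellow one opposite it likewise. Then do the second pass, turning each knob clockwise fully home against its stop, in the order red, white, blue, yellow; leave the bin, coupling, wrench and oil bottle where they are.

Things in the scene. Friction and masses are not known exactly. Their poses are not given: they have to be found in the camera images.
- housing: fixed green housing 280 x 280 x 70 mm with a round grey cover, 260 mm across, its top 82 mm above the bench. Origin: centre of the underside, at bench height; z up. Four wing knobs stand on the cover, 90 mm from the vertical through the origin: red at the housing's +x, blue +y, white -x, yellow -y. A low brass boss, 8 mm high and 48 mm across, is in the middle.
- red_knob (a joint): angle (rad) of the red knob, opposite the white one; grows clockwise from above (tightening): 0 loose (black tick on the cover), 1.0 middle (orange tick, towards the cover's centre), 2.0 home at a hard stop (green tick). Starts about at the middle mark (0.9 to 1.1). Fixed vertical axis, does not rise or sink; needs 0.15 N m throughout, stays where left. Ticks lie 46 mm from its axis.
- red_grip (a point): point to grip on the red knob: on its axis, 118 mm above the bench. The knob is an upright red bar 72 mm long, 16 thick, 40 high, its top 16 mm above this point, on a black disc 60 mm across, 12 mm thick. The frame turns with the knob: x along the bar to its black-nosed end (the pointer, shows to the ticks), y across its thickness, z up.
- blue_knob (a joint): angle (rad) of the blue knob, opposite the yellow one; grows clockwise from above (tightening): 0 loose (black tick on the cover), 1.0 middle (orange tick, towards the cover's centre), 2.0 home at a hard stop (green tick). Starts loose (0 to 0.25). Fixed vertical axis, does not rise or sink; needs 0.15 N m throughout, stays where left. Ticks lie 46 mm from its axis.
- blue_grip (a point): point to grip on the blue knob: on its axis, 118 mm above the bench. The knob is an upright blue bar 72 mm long, 16 thick, 40 high, its top 16 mm above this point, on a black disc 60 mm across, 12 mm thick. The frame turns with the knob: x along the bar to its black-nosed end (the pointer, shows to the ticks), y across its thickness, z up.
- white_knob (a joint): angle (rad) of the white knob, opposite the red one; grows clockwise from above (tightening): 0 loose (black tick on the cover), 1.0 middle (orange tick, towards the cover's centre), 2.0 home at a hard stop (green tick). Starts about at the middle mark (0.9 to 1.1). Fixed vertical axis, does not rise or sink; needs 0.15 N m throughout, stays where left. Ticks lie 46 mm from its axis.
- white_grip (a point): point to grip on the white knob: on its axis, 118 mm above the bench. The knob is an upright white bar 72 mm long, 16 thick, 40 high, its top 16 mm above this point, on a black disc 60 mm across, 12 mm thick. The frame turns with the knob: x along the bar to its black-nosed end (the pointer, shows to the ticks), y across its thickness, z up.
- yellow_knob (a joint): angle (rad) of the yellow knob, opposite the blue one; grows clockwise from above (tightening): 0 loose (black tick on the cover), 1.0 middle (orange tick, towards the cover's centre), 2.0 home at a hard stop (green tick). Starts loose (0 to 0.25). Fixed vertical axis, does not rise or sink; needs 0.15 N m throughout, stays where left. Ticks lie 46 mm from its axis.
- yellow_grip (a point): point to grip on the yellow knob: on its axis, 118 mm above the bench. The knob is an upright yellow bar 72 mm long, 16 thick, 40 high, its top 16 mm above this point, on a black disc 60 mm across, 12 mm thick. The frame turns with the knob: x along the bar to its black-nosed end (the pointer, shows to the ticks), y across its thickness, z up.
- bin: loose blue open parts bin 150 x 100 x 70 mm, bystander; origin at the centre of its underside
- coupling: loose steel and brass hose coupling standing upright, 46 mm across, 97 mm high, bystander; origin at the centre of its underside
- wrench: loose steel wrench lying flat, 180 mm long, bystander; origin about its middle
- oil: loose yellow oil bottle with black cap, 60 mm across, 150 mm high, bystander; origin at the centre of its underside

How it is judged:
On the way, in this order (a step that is already met when the one before it is completed fails the run):
1. blue knob at its middle mark, the yellow one still loose (value of joint blue_knob between 0.8 and 1.2 rad and value of joint yellow_knob below 0.5 rad), for 0.2 s.
2. yellow knob at its middle mark, blue still at its own (value of joint yellow_knob between 0.8 and 1.2 rad and value of joint blue_knob between 0.8 and 1.2 rad), for 0.2 s.
3. red knob home, the white, blue and yellow ones not yet (value of joint red_knob above 1.88 rad and value of joint each of white_knob, blue_knob, yellow_knob below 1.4 rad), for 0.2 s.
4. white knob home, the blue and yellow ones not yet (value of joint each of white_knob, red_knob above 1.88 rad and value of joint each of blue_knob, yellow_knob below 1.4 rad), for 0.2 s.
5. blue knob home, the yellow one not yet (value of joint blue_knob above 1.88 rad and value of joint yellow_knob below 1.4 rad), for 0.2 s.
6. yellow knob home (value of joint yellow_knob above 1.88 rad), for 0.2 s.
At the end, for the whole second after the job is handed in: All four knobs fully home (within 0.12 rad of the stop, that is above 1.88 rad), tightened in the order asked (first pass to within 0.2 rad of the middle mark), released; bin, coupling, wrench and bottle within 30 mm of where they stood (value of joint each of red_knob, blue_knob, white_knob, yellow_knob above 1.88 rad and distance of each of bin, coupling, wrench, oil from where it was at the start of the episode below 0.03 m); the robot touches nothing.
It fails at once if the bin is shifted by more than 30 mm or knocked over (distance of bin from where it was at the start of the episode above 0.03 m or angle between bin's own z axis and vertical above 0.5 rad).
It fails at once if the coupling is shifted by more than 30 mm or knocked over (distance of coupling from where it was at the start of the episode above 0.03 m or angle between coupling's own z axis and vertical above 0.5 rad).
It fails at once if the wrench is shifted by more than 30 mm or knocked over (distance of wrench from where it was at the start of the episode above 0.03 m or angle between wrench's own z axis and vertical above 0.5 rad).
It fails at once if the oil is shifted by more than 30 mm or knocked over (distance of oil from where it was at the start of the episode above 0.03 m or angle between oil's own z axis and vertical above 0.5 rad).
It also fails if it takes over 69 s, if anything falls off the work surface, if the arm or the gripper's body presses on something with over 40 N, if the wrist force passes 120 N, or if a joint passes its speed limit or range.

## Robot

A 6-joint arm with a two-finger parallel gripper is mounted at the origin on the work surface. World frame = base frame: x ahead of the robot, y to its left, z up, the work surface at z = 0. Lengths are in m, angles in rad, forces in N, time in s.
With the tool pointing down it reaches from about 0.3 to 0.775 m from the base axis. Payload 14.6 kg.
Tool frame: the origin (TCP) lies midway between the tips of the shut fingers; the grasp point (between the pads) lies 19 mm behind it; z points along the fingers, y is the line along which they close (so a half turn about z gives the same grasp; the last joint's range is limited). The gripper opens to 85 mm and grips with 20 to 120 N. Pads are 22 mm wide; open, the fingers measure 114 mm over their backs; the gripper's body (76 mm by 85 mm) begins 54 mm behind the grasp point. The pads swing forward as they close: fully open they stand 13 mm farther back than shut.
Start: joints at [1.282, 0.3, 1.521, -0, 1.321, -0.067], TCP at [0.121, 0.537, 0.231] pointing down, gripper open.
Joint ranges: [-3.03, 3.03], [-0.79, 2.21], [0.23, 2.52], [-1.04, 4.18], [0, 3.07], [-2.55, 2.55]. Speed limits (rad/s): [2.22, 2.22, 2.57, 3.14, 3.14, 3.14].

## Interface

Orientations are given as a unit quaternion [w, x, y, z].
In Python, from plant import arm gives the robot as it stands. The module is installed in compiled form; this text tells all that it offers.
- The arm moves only by the shell command python3 -m inch 'ROWS'. ROWS is JSON, a list of rows, each a list of 7 numbers: the finger opening in cm, from 0 to 8.54, then the shift along the tool's x, y, z in cm, then the turn, a rotation vector about the tool's x, y, z in rad. In form: [[grip, dx, dy, dz, ax, ay, az], ...]. A call has 1 to 12 rows; each row shifts and turns the commanded pose from where the row before left it, along the tool's axes as they then stand; what a row does not reach is not made up. A row lasts 1/12 s, in which the tool goes at most 41.7 mm and 7.16 degrees, less where a joint would pass 70% of its speed; a pose out of reach is approached as far as the arm can. A call with a gripper value outside its range is refused whole. The fingers move at their own pace and stop on an object; the grip force is fixed at half the most. Time passes only in rows, so rows that do not move let the fingers close. It gives the time, the measured TCP pose, the force, the opening and the grip force at its end, in the units of the state.
- arm.get_state(): the state, without advancing time (a new reading comes with each control period).
- arm.capture(name): name is "scene" or "top"; returns a dict with "image" (420x560x3 uint8, red, green, blue), "range_z" (420x560 float32, m along the optical axis (not along the pixel's ray), 0 where there is no reading), "fov_y" (degrees; the focal length in pixels is half the picture's height over the tangent of half this angle, whatever the lens; pixels are square), "cx", "cy" (the principal point, pixels), "xyz" and "orientation" of the camera in the world. Camera axes: x right, y down, z forward; pixel columns grow to the right and rows downward; lengths in m; the calibration is good to about 2 mm. A picture is of the moment at which its call begins.
- arm.sign_off(): hands the job in; it is judged then, once.
Trained networks look in a picture, given as the dict that the camera call returned (one of the last four; its "shot" number tells which), for a name from the list of things; names that differ only in an ending like _2 or _b are one class to them, and where a whole thing is asked for, a point or a joint stands for the part that bears it (a point fixed in the world has none). Each returns a list of dicts, best first, with "p" (0 to 1); they miss things now and then, are a little off and sometimes report something else, mostly with a low value. They report only what shows in the picture. A call takes as long as a camera call.
- arm.search_frame(picture, name): "uv" ([column, row] in pixels, amid what is visible of it).
- arm.landmark_of(picture, name): "uv" ([column, row] in pixels: a listed point, or the origin of a listed thing).
The state is a dict: "clock": time; "q": joint angles; "joint_vel": joint speeds; "joint_torque": joint torques, N m; "position": TCP position; "eef_rot": TCP orientation; "force": force on the tool from outside, world axes, zero at the start; "moment": the same for the moment, N m; "width": opening from 0.0 (shut) to 1.0 (fully open); "finger_force": force on a finger pad.
Only numpy, scipy, OpenCV 4.12 (cv2) and the standard library are available. Lean on these libraries where they do the work, as an engineer would, in place of code of your own. Each camera call takes 0.05 s, during which the arm holds its last target. There are 200 camera calls.

## Working session

There is one attempt and no reset: what is moved stays moved. The work goes in short steps, Python scripts to look and compute and a shell command to move; the robot and the scene stay as the last step left them, time stands still between calls to the robot, and variables do not carry over. Pictures are saved under pics/ and viewed, at most 10 in all, crops included, and the job is handed in when it is done.

```bash
mkdir -p pics; cat > h.py <<'E'
import numpy as np,cv2
from scipy.spatial.transform import Rotation as R
from plant import arm
def rot(q): return R.from_quat([q[1],q[2],q[3],q[0]])
def cam(c): return 210/np.tan(np.radians(c["fov_y"])/2)
def ray(c,uv):
    d=rot(c["orientation"]).apply([(uv[0]-c["cx"])/cam(c),(uv[1]-c["cy"])/cam(c),1.]);return d
def atz(c,uv,z):
    d=ray(c,uv);p=np.array(c["xyz"]);return p+d*(z-p[2])/d[2]
def proj(c,P):
    q=rot(c["orientation"]).inv().apply(np.array(P)-c["xyz"]);return q[...,:2]/q[...,2:]*cam(c)+[c["cx"],c["cy"]]
def save(c,n,im=None):
    cv2.imwrite("pics/"+n,cv2.cvtColor(c["image"] if im is None else im,cv2.COLOR_RGB2BGR))
E
python3 - <<'E'
from h import *
for n in("scene","top"):
    c=arm.capture(n);save(c,n+"0.png");print(n,c["xyz"],c["orientation"],c["fov_y"])
    for k in "red blue white yellow".split():
        r=arm.landmark_of(c,k+"_grip")[:2]
        for x in r: print(k,x["uv"],round(x["p"],2),atz(c,x["uv"],.118).round(4))
    for k in "housing bin coupling wrench oil".split():
        r=arm.landmark_of(c,k)[:1]
        for x in r: print(k,x["uv"],round(x["p"],2),atz(c,x["uv"],0).round(3))
s=arm.get_state();print(s)
E
```

```text
scene [ 1.7262391  -0.56373983  1.02003373] [-0.38676004  0.74546302  0.48566904 -0.24254307] 43.82042461021895
red [296.6, 205.8] 0.58 [0.6141 0.0237 0.118 ]
blue [257.8, 191.6] 0.82 [ 0.5001 -0.053   0.118 ]
white [235.9, 215.2] 0.77 [ 0.5869 -0.1579  0.118 ]
yellow [278.1, 226.0] 0.75 [ 0.6809 -0.0672  0.118 ]
yellow [156.1, 228.1] 0.66 [ 0.5558 -0.3828  0.118 ]
housing [398.7, 217.1] 0.37 [0.656 0.38  0.   ]
bin [378.0, 181.6] 0.93 [0.45  0.436 0.   ]
coupling [159.0, 233.8] 0.91 [ 0.434 -0.358  0.   ]
wrench [154.2, 261.4] 0.8 [ 0.554 -0.402  0.   ]
oil [158.4, 233.0] 0.75 [ 0.43  -0.359  0.   ]
top [0.37349746 0.00838537 1.06314934] [-0.05494071  0.71140706 -0.69745186  0.06665154] 54.533798776547464
red [265.1, 184.5] 0.71 [0.5955 0.0301 0.118 ]
blue [296.4, 221.6] 0.72 [ 0.508  -0.0454  0.118 ]
white [342.5, 192.5] 0.61 [ 0.5801 -0.1543  0.118 ]
yellow [307.7, 149.3] 0.69 [ 0.6851 -0.0708  0.118 ]
yellow [429.0, 209.9] 0.49 [ 0.5425 -0.3595  0.118 ]
housing [304.0, 197.9] 0.83 [ 0.589 -0.072 -0.   ]
coupling [413.1, 263.6] 0.77 [ 0.421 -0.357  0.   ]
wrench [427.6, 208.8] 0.75 [ 0.567 -0.402  0.   ]
oil [137.5, 175.6] 0.92 [0.64  0.374 0.   ]
{'clock': 1.0, 'q': array([ 1.28238393e+00,  2.99877455e-01,  1.52100764e+00,  1.39665169e-05,
        1.32071256e+00, -6.65642110e-02]), 'joint_vel': array([ 0.00077316,  0.00053337, -0.00213056,  0.00111014, -0.00106322,
       -0.00015463]), 'joint_torque': array([-5.39923785e-04, -5.43336761e+01, -3.61988068e+01, -8.11672453e-05,
        4.72558386e-04, -5.13486827e-05]), 'position': array([0.12099404, 0.53651019, 0.23128972]), 'eef_rot': array([-7.10062561e-06,  1.10698481e-01,  9.93854037e-01, -1.26338060e-06]), 'force': array([0.19955943, 0.03814655, 0.14267863]), 'moment': array([0.02897027, 0.03423124, 0.0241055 ]), 'finger_force': 0.0, 'width': 0.9998962516061805}
```

```bash
python3 - <<'E'
import cv2
a=cv2.imread("pics/top0.png");b=cv2.imread("pics/scene0.png")
cv2.imwrite("pics/topc.png",cv2.resize(a[100:290,190:450],(780,570),interpolation=cv2.INTER_CUBIC))
E
```

```text
(no output)
```

View pics/topc.png

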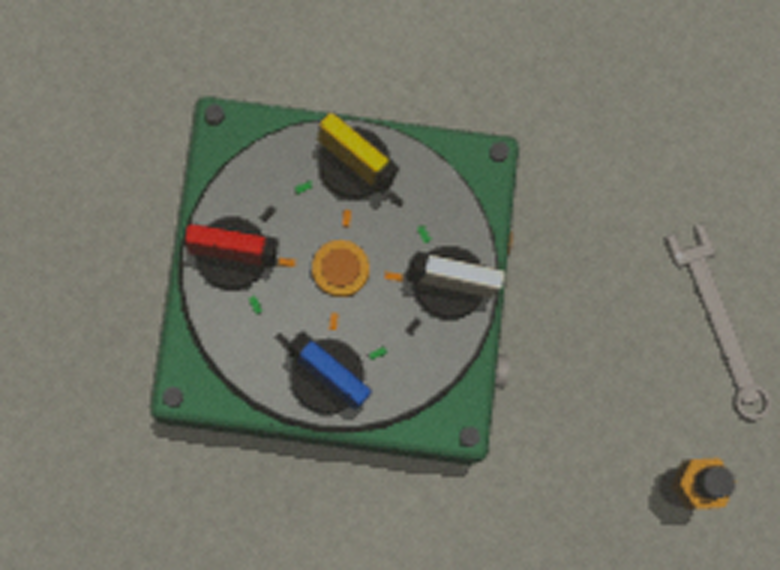

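View pics/scene0.png

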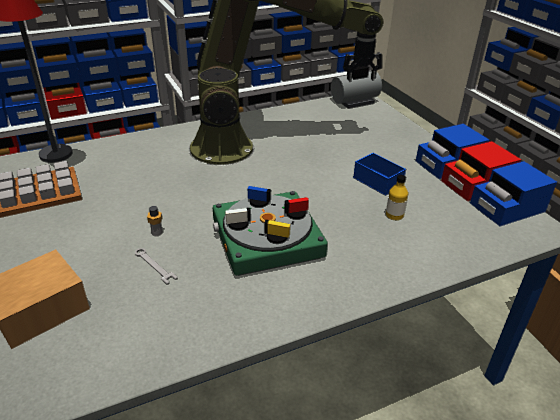

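```bash
cat >> h.py <<'E'
def cloud(c):
    z=c["range_z"];v,u=np.mgrid[:420,:560];f=cam(c)
    P=np.stack([(u-c["cx"])/f*z,(v-c["cy"])/f*z,z],-1).reshape(-1,3)
    return rot(c["orientation"]).apply(P)+c["xyz"],c["image"].reshape(-1,3).astype(float),(z>0).ravel()
def boss(c):
    P,I,ok=cloud(c);im=I
    m=ok&(im[:,0]>1.4*im[:,1])&(im[:,1]>1.3*im[:,2])&(abs(P[:,2]-.09)<.006)&(np.hypot(P[:,0]-.59,P[:,1]+.062)<.03)
    return np.median(P[m],0),P[m][:,:2].min(0),P[m][:,:2].max(0),m.sum()
E
python3 - <<'E'
from h import *
for n in("scene","top"):
    c=arm.capture(n);P,I,ok=cloud(c);b=boss(c);print(n,"boss",b)
    m=ok&(np.hypot(P[:,0]-.59,P[:,1]+.062)<.14);print("cover z",np.median(P[m][:,2]))
    m&=(P[:,2]>.122)&(P[:,2]<.145)
    Q=P[m]
    for k,g in dict(red=(.597,.028),blue=(.505,-.05),white=(.582,-.155),yellow=(.684,-.072)).items():
        q=Q[np.hypot(*(Q[:,:2]-g).T)<.055]
        r=cv2.minAreaRect((q[:,:2]*1000).astype(np.float32))
        u,s,v=np.linalg.svd(q[:,:2]-q[:,:2].mean(0));a=np.degrees(np.arctan2(v[0,1],v[0,0]))
        print(k,len(q),"rect",np.round(r[0],1),np.round(r[1],1),round(r[2],1),"mean",q.mean(0).round(4),"dir",round(a,1))
E
```

```text
scene boss (array([ 0.59400947, -0.06311939,  0.08948721]), array([ 0.56185554, -0.0845611 ]), array([ 0.61187208, -0.04618953]), np.int64(79))
cover z 0.0749436733059402
red 138 rect [607.3  25.8] [71.5 22.1] 79.6 mean [0.6089 0.0252 0.1303] dir -99.4
blue 129 rect [508.8 -53. ] [73.9 24.8] 53.1 mean [ 0.5098 -0.0534  0.1303] dir 50.2
white 150 rect [ 587.3 -151.3] [71.7 19.8] 79.7 mean [ 0.5892 -0.1524  0.1303] dir -100.7
yellow 159 rect [684.  -72.5] [72.8 24.2] 51.3 mean [ 0.6877 -0.0739  0.1302] dir 51.1
top boss (array([ 0.59429876, -0.06216194,  0.09079577]), array([ 0.5774029 , -0.07978316]), array([ 0.6128162 , -0.04739151]), np.int64(146))
cover z 0.08224673863239917
red 229 rect [603.2  26.9] [72. 17.] 81.0 mean [0.6025 0.0265 0.1329] dir -98.8
blue 235 rect [504.5 -51.6] [72.3 16.4] 51.5 mean [ 0.5041 -0.0509  0.133 ] dir -129.1
white 232 rect [ 583.1 -150.8] [72.4 17.4] 80.1 mean [ 0.5826 -0.1503  0.1325] dir -101.3
yellow 229 rect [682.3 -72.6] [71.3 17.1] 50.6 mean [ 0.6808 -0.0727  0.1323] dir -129.9
```

The top view shows the cover with red at crop (225,243), white (460,272), blue (335,373) and yellow (353,147), and depth gives the bar poses to about 1 mm. Blue and yellow are at their black ticks. Red and white point to the centre. The scene view shows the way there clear at z = 0.23.

```bash
cat > go.py <<'E'
import sys;from h import *
# go.py x y z heading_of_tool_y_deg -> remaining shift in tool axes (cm) and az
s=arm.get_state();r=rot(s["eef_rot"]);x,y,z,h=map(float,sys.argv[1:])
d=r.inv().apply(np.array([x,y,z])-s["position"])*100
ty=r.apply([0,1,0]);cur=np.degrees(np.arctan2(ty[1],ty[0]))
w=(cur-h+180)%360-180
print("shift cm",d.round(2),"az",np.radians(w).round(3),"head",cur.round(1),"tilt",r.apply([0,0,1]).round(3),"q6",s["q"][5].round(2),"t",s["clock"])
E
python3 -m inch '[[5,-2.8,-2.7,0,0,0,0],[5,-2.8,-2.7,0,0,0,0],[5,-2.8,-2.7,0,0,0,0],[5,-2.8,-2.7,0,0,0,0],[5,-2.8,-2.7,0,0,0,0],[5,-2.8,-2.7,0,0,0,0],[5,-2.8,-2.7,0,0,0,0],[5,-2.8,-2.7,0,0,0,0],[5,-2.8,-2.7,0,0,0,0],[5,-2.8,-2.7,0,0,0,0],[5,-2.8,-2.7,0,0,0,0],[5,-2.8,-2.7,0,0,0,0]]'; python3 go.py .5045 -.0515 .19 -38.8
```

```text
clock: 2.1
position: [0.3781, 0.1447, 0.2316]
eef_rot: [0.0, 0.111, 0.994, 0.0]
force: [1.1, 1.0, 0.1]
width: 0.586
finger_force: 0.0
shift cm [-16.64 -16.36   4.17] az 2.026 head 77.3 tilt [ 0.001  0.    -1.   ] q6 -1.07 t 2.1
```

```bash
python3 -m inch '[[5,-2.8,-2.7,0,0,0,0],[5,-2.8,-2.7,0,0,0,0],[5,-2.8,-2.7,0,0,0,0],[5,-2.8,-2.7,0,0,0,0],[5,-2.7,-2.7,0,0,0,0],[5,-2.7,-2.7,0,0,0,0],[5,0,0,0.5,0,0,0.12],[5,0,0,0.5,0,0,0.12],[5,0,0,0.5,0,0,0.12],[5,0,0,0.5,0,0,0.12],[5,0,0,0.5,0,0,0.12],[5,0,0,0.5,0,0,0.12]]' >/dev/null; python3 -m inch '[[5,0,0,0,0,0,0.12],[5,0,0,0,0,0,0.12],[5,0,0,0,0,0,0.12],[5,0,0,0,0,0,0.12],[5,0,0,0,0,0,0.12],[5,0,0,0,0,0,0.12],[5,0,0,0,0,0,0.12],[5,0,0,0,0,0,0.12],[5,0,0,0,0,0,0.12],[5,0,0,0,0,0,0.12],[5,0,0,0,0,0,0.1],[5,0,0,0,0,0,0]]'; python3 go.py .5045 -.0515 .101 -38.8
```

```text
clock: 4.1
position: [0.5038, -0.048, 0.2013]
eef_rot: [0.0, 0.902, 0.433, 0.0]
force: [0.5, 0.4, -0.3]
width: 0.584
finger_force: 0.0
shift cm [-0.23  0.27 10.03] az 0.001 head -38.7 tilt [ 0. -0. -1.] q6 0.51 t 4.1
```

Descend and close on the blue knob.

```bash
python3 -m inch '[[5,-0.2,0.3,0,0,0,0],[5,0,0,3,0,0,0],[5,0,0,3,0,0,0],[5,0,0,2.5,0,0,0],[5,0,0,1.5,0,0,0],[5,0,0,0,0,0,0],[0,0,0,0,0,0,0],[0,0,0,0,0,0,0],[0,0,0,0,0,0,0],[0,0,0,0,0,0,0],[0,0,0,0,0,0,0],[0,0,0,0,0,0,0]]'; python3 go.py .5045 -.0515 .101 -96.3
```

```text
clock: 5.1
position: [0.5053, -0.0513, 0.1029]
eef_rot: [0.0, 0.9, 0.435, 0.001]
force: [-4.5, 2.8, 6.5]
width: 0.177
finger_force: 58.5
shift cm [-0.06 -0.05  0.19] az 1.01 head -38.4 tilt [ 0.002  0.    -1.   ] q6 0.5 t 5.1
```

```bash
python3 -m inch '[[0,0,0,0,0,0,0.1],[0,0,0,0,0,0,0.1],[0,0,0,0,0,0,0.1],[0,0,0,0,0,0,0.1],[0,0,0,0,0,0,0.1],[0,0,0,0,0,0,0.1],[0,0,0,0,0,0,0.1],[0,0,0,0,0,0,0.1],[0,0,0,0,0,0,0.1],[0,0,0,0,0,0,0.1],[0,0,0,0,0,0,0],[0,0,0,0,0,0,0]]'; python3 go.py .5045 -.0515 .101 -96.3
```

```text
clock: 6.1
position: [0.5056, -0.0523, 0.1029]
eef_rot: [0.001, 0.999, -0.05, 0.001]
force: [-0.6, -6.0, 3.3]
width: 0.177
finger_force: 58.5
shift cm [-0.12 -0.06  0.19] az 0.01 head -95.8 tilt [ 0.003 -0.002 -1.   ] q6 1.5 t 6.1
```

```bash
python3 -m inch '[[5,0,0,0,0,0,0],[5,0,0,0,0,0,0],[5,0,0,0,0,0,0],[5,0,0,-3,0,0,0],[5,0,0,-3,0,0,0],[5,0,0,-2,0,0,0],[5,3.6,0,0,0,0,0],[5,3.6,0,0,0,0,0],[5,3.6,0,0,0,0,0],[5,3.5,0.1,0,0,0,0],[5,3.5,0.1,0,0,0,0],[5,0,0,0,0,0,0]]'; python3 -m inch '[[5,0,0,0,0,0,-0.1],[5,0,0,0,0,0,-0.1],[5,0,0,0,0,0,-0.1],[5,0,0,0,0,0,-0.1],[5,0,0,0,0,0,-0.1],[5,0,0,0,0,0,-0.1],[5,0,0,0,0,0,-0.1],[5,0,0,0,0,0,-0.1],[5,0,0,0,0,0,-0.1],[5,0,0,0,0,0,-0.08],[5,0,0,0,0,0,0]]'; python3 go.py .682 -.0726 .101 -39.5
python3 - <<'E'
from h import *
c=arm.capture("top");save(c,"t1.png",cv2.resize(c["image"][110:270,200:420],(770,560)))
E
```

```text
clock: 7.1
position: [0.6854, -0.0717, 0.1788]
eef_rot: [-0.0, 0.999, -0.05, -0.001]
force: [-0.9, -0.8, -1.0]
width: 0.587
finger_force: 0.0
clock: 8.02
position: [0.6816, -0.071, 0.1814]
eef_rot: [-0.0, 0.904, 0.428, 0.0]
force: [1.3, -0.5, 0.3]
width: 0.586
finger_force: 0.0
shift cm [-0.1   0.13  8.04] az 0.003 head -39.3 tilt [-0.  0. -1.] q6 0.53 t 8.0167
```

View pics/t1.png

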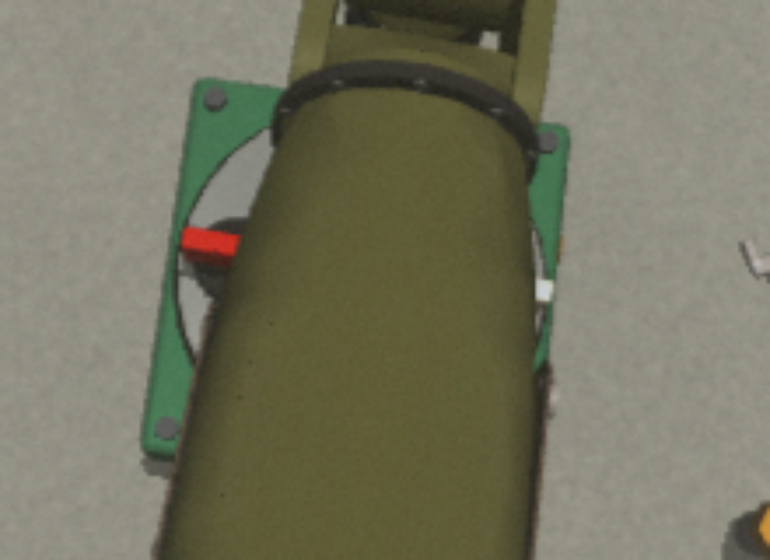

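The arm hides both knobs in the top view; only the red bar's end at (210,245) shows. I'll check blue with depth from the scene camera.

```bash
cat > chk.py <<'E'
from h import *
K=dict(red=(.603,.027,263.5),blue=(.5045,-.0515,-6.5),white=(.583,-.151,83.5),yellow=(.682,-.0726,173.5))
import sys
for n in("scene","top"):
    c=arm.capture(n);P,I,ok=cloud(c);hi,lo=I.max(1),I.min(1)
    for k,(x,y,h) in K.items():
        m=ok&(np.hypot(P[:,0]-x,P[:,1]-y)<.045)&(P[:,2]>.122)&(P[:,2]<.14)
        r,g,b=I.T
        m&=dict(red=(r>1.8*g)&(r>1.8*b),blue=(b>1.5*r),yellow=(g>1.8*b)&(r>1.1*g),white=(lo>90)&(hi<1.35*lo))[k]
        q=P[m][:,:2]
        if len(q)<25: print(n,k,"hidden",len(q));continue
        rc=cv2.minAreaRect((q*1000).astype(np.float32));w=np.linalg.svd(q-q.mean(0))[2][0]
        d=np.degrees(np.arctan2(w[1],w[0]));ang=1+np.radians((h-d+90)%180-90)
        print(n,k,len(q),np.round(rc[1],0),"angle mod pi",ang.round(2))
E
python3 chk.py
```

```text
scene red 115 [63. 22.] angle mod pi 1.04
scene blue 68 [17. 67.] angle mod pi 1.03
scene white 103 [60. 22.] angle mod pi 1.02
scene yellow 122 [64. 24.] angle mod pi 0.05
top red 111 [36. 16.] angle mod pi 1.03
top blue hidden 0
top white 32 [10. 15.] angle mod pi 2.4
top yellow hidden 0
```

```bash
python3 -m inch '[[5,-0.1,0.1,0,0,0,0],[5,0,0,3,0,0,0],[5,0,0,3,0,0,0],[5,0,0,1.8,0,0,0],[5,0,0,0,0,0,0],[0,0,0,0,0,0,0],[0,0,0,0,0,0,0],[0,0,0,0,0,0,0],[0,0,0,0,0,0,0],[0,0,0,0,0,0,0],[0,0,0,0,0,0,0]]'; python3 go.py .682 -.0726 .101 -97
```

```text
clock: 9.08
position: [0.6829, -0.0729, 0.1056]
eef_rot: [0.001, 0.905, 0.426, 0.002]
force: [-0.1, -1.2, 7.6]
width: 0.18
finger_force: 59.6
shift cm [-0.03 -0.09  0.46] az 1.002 head -39.6 tilt [ 0.004 -0.001 -1.   ] q6 0.53 t 9.0833
```

Blue is at the middle mark, and the yellow knob is gripped.

```bash
python3 -m inch '[[0,0,0,0,0,0,0.1],[0,0,0,0,0,0,0.1],[0,0,0,0,0,0,0.1],[0,0,0,0,0,0,0.1],[0,0,0,0,0,0,0.1],[0,0,0,0,0,0,0.1],[0,0,0,0,0,0,0.1],[0,0,0,0,0,0,0.1],[0,0,0,0,0,0,0.1],[0,0,0,0,0,0,0.1],[0,0,0,0,0,0,0],[0,0,0,0,0,0,0]]'; python3 go.py .682 -.0726 .101 -97; python3 -m inch '[[0,0,0,0,0,0,0],[5,0,0,0,0,0,0],[5,0,0,0,0,0,0],[5,0,0,0,0,0,0],[5,0,0,-3,0,0,0],[5,0,0,-3,0,0,0],[5,0,0,-2,0,0,0],[5,0,0,0,0,0,0]]'; python3 go.py .603 .027 .18 -9; python3 chk.py
```

```text
clock: 10.08
position: [0.6827, -0.0723, 0.1056]
eef_rot: [-0.0, 0.998, -0.06, 0.001]
force: [-1.0, 2.4, 7.1]
width: 0.172
finger_force: 59.9
shift cm [-0.06  0.04  0.46] az 0.001 head -96.9 tilt [ 0.003  0.    -1.   ] q6 1.53 t 10.0833
clock: 10.75
position: [0.6834, -0.073, 0.1887]
eef_rot: [0.0, 0.998, -0.06, 0.004]
force: [-0.0, -1.0, 0.4]
width: 0.583
finger_force: 0.0
shift cm [-9.19 -8.96  0.8 ] az -1.534 head -96.9 tilt [ 0.007 -0.001 -1.   ] q6 1.53 t 10.75
scene red 99 [59. 21.] angle mod pi 0.97
scene blue hidden 2
scene white 101 [61. 23.] angle mod pi 1.06
scene yellow 88 [18. 73.] angle mod pi 1.0
top red 114 [38. 16.] angle mod pi 1.02
top blue hidden 0
top white 25 [ 8. 17.] angle mod pi 2.44
top yellow hidden 0
```

Yellow is at the middle mark. Next is red.

```bash
python3 -m inch '[[5,-2.3,-2.3,0,0,0,0],[5,-2.3,-2.3,0,0,0,0],[5,-2.3,-2.2,0,0,0,0],[5,-2.3,-2.2,0,0,0,0],[5,0,0,0,0,0,-0.11],[5,0,0,0,0,0,-0.11],[5,0,0,0,0,0,-0.11],[5,0,0,0,0,0,-0.11],[5,0,0,0,0,0,-0.11],[5,0,0,0,0,0,-0.11],[5,0,0,0,0,0,-0.11],[5,0,0,0,0,0,-0.11]]' >/dev/null;  python3 -m inch '[[5,0,0,0,0,0,-0.11],[5,0,0,0,0,0,-0.11],[5,0,0,0,0,0,-0.11],[5,0,0,0,0,0,-0.11],[5,0,0,0,0,0,-0.11],[5,0,0,0,0,0,-0.1],[5,0,0,0,0,0,0]]'; python3 go.py .603 .027 .102 -9
```

```text
clock: 12.43
position: [0.6009, 0.0277, 0.1818]
eef_rot: [-0.001, 0.76, 0.65, -0.001]
force: [-0.1, -0.2, -1.3]
width: 0.587
finger_force: 0.0
shift cm [-0.03  0.24  7.98] az 0.001 head -9.0 tilt [-0.002 -0.    -1.   ] q6 0.14 t 12.4333
```

```bash
python3 -m inch '[[5,0,0.2,0,0,0,0],[5,0,0,3,0,0,0],[5,0,0,3,0,0,0],[5,0,0,1.8,0,0,0],[5,0,0,0,0,0,0],[0,0,0,0,0,0,0],[0,0,0,0,0,0,0],[0,0,0,0,0,0,0],[0,0,0,0,0,0,0],[0,0,0,0,0,0,0],[0,0,0,0,0,0,0]]'; python3 go.py .603 .027 .102 -64;python3 -m inch '[[0,0,0,0,0,0,0.1],[0,0,0,0,0,0,0.1],[0,0,0,0,0,0,0.1],[0,0,0,0,0,0,0.1],[0,0,0,0,0,0,0.1],[0,0,0,0,0,0,0.1],[0,0,0,0,0,0,0.1],[0,0,0,0,0,0,0.1],[0,0,0,0,0,0,0.1],[0,0,0,0,0,0,0.1],[0,0,0,0,0,0,0],[0,0,0,0,0,0,0]]'; python3 go.py .603 .027 .102 -64; python3 -c "
from h import *;print(arm.get_state()['moment'])"
```

```text
clock: 13.35
position: [0.604, 0.0274, 0.1071]
eef_rot: [0.001, 0.762, 0.648, 0.001]
force: [-2.3, 0.1, 7.7]
width: 0.176
finger_force: 59.1
shift cm [-0.06 -0.1   0.51] az 0.956 head -9.2 tilt [ 0.003  0.    -1.   ] q6 0.15 t 13.35
clock: 14.35
position: [0.6042, 0.0273, 0.1071]
eef_rot: [0.001, 0.979, 0.204, 0.001]
force: [-0.4, -1.1, 6.2]
width: 0.177
finger_force: 71.7
shift cm [-0.12 -0.02  0.51] az -0.043 head -66.4 tilt [ 0.003 -0.001 -1.   ] q6 1.15 t 14.35
[-0.25091696  0.15858405  1.62410312]
```

```bash
python3 -m inch '[[0,0,0,0,0,0,0],[5,0,0,0,0,0,0],[5,0,0,0,0,0,0],[5,0,0,0,0,0,0],[5,0,0,-3,0,0,0],[5,0,0,-3,0,0,0],[5,0,0,-2,0,0,0],[5,-1.8,3.1,0,0,0,0],[5,-1.8,3.1,0,0,0,0],[5,-1.8,3.1,0,0,0,0],[5,-1.8,3.1,0,0,0,0],[5,-1.8,3.1,0,0,0,0]]'; python3 -m inch '[[5,0,0,0,0,0,-0.1],[5,0,0,0,0,0,-0.1],[5,0,0,0,0,0,-0.1],[5,0,0,0,0,0,-0.1],[5,0,0,0,0,0,-0.1],[5,0,0,0,0,0,-0.1],[5,0,0,0,0,0,-0.1],[5,0,0,0,0,0,-0.1],[5,0,0,0,0,0,-0.1],[5,0,0,0,0,0,-0.07],[5,0,0,0,0,0,0]]'; python3 go.py .583 -.151 .102 -10.6;  python3 chk.py
```

```text
clock: 15.35
position: [0.5821, -0.1522, 0.1854]
eef_rot: [-0.0, 0.979, 0.203, 0.0]
force: [0.3, -0.1, 0.3]
width: 0.585
finger_force: 0.0
clock: 16.27
position: [0.5825, -0.1506, 0.1853]
eef_rot: [-0.0, 0.77, 0.638, -0.0]
force: [0.0, 0.2, 0.2]
width: 0.587
finger_force: 0.0
shift cm [-0.03  0.06  8.33] az -0.003 head -10.8 tilt [-0.  0. -1.] q6 -0.13 t 16.2667
scene red 119 [69. 20.] angle mod pi 2.02
scene blue 68 [15. 70.] angle mod pi 1.01
scene white 86 [59. 23.] angle mod pi 1.03
scene yellow 79 [16. 70.] angle mod pi 1.0
top red 172 [61. 16.] angle mod pi 2.0
top blue 186 [16. 62.] angle mod pi 1.0
top white hidden 0
top yellow 77 [16. 63.] angle mod pi 0.99
```

Red is home at 2.0, and blue and yellow are at 1.0. White is next.

```bash
python3 -m inch '[[5,0,0,3,0,0,0],[5,0,0,3,0,0,0],[5,0,0,2,0,0,0],[5,0,0,0,0,0,0],[0,0,0,0,0,0,0],[0,0,0,0,0,0,0],[0,0,0,0,0,0,0],[0,0,0,0,0,0,0],[0,0,0,0,0,0,0],[0,0,0,0,0,0,0]]'; python3 go.py .583 -.151 .102 -64;python3 -m inch '[[0,0,0,0,0,0,0.1],[0,0,0,0,0,0,0.1],[0,0,0,0,0,0,0.1],[0,0,0,0,0,0,0.1],[0,0,0,0,0,0,0.1],[0,0,0,0,0,0,0.1],[0,0,0,0,0,0,0.1],[0,0,0,0,0,0,0.1],[0,0,0,0,0,0,0.1],[0,0,0,0,0,0,0.08],[0,0,0,0,0,0,0],[0,0,0,0,0,0,0]]'; python3 go.py .583 -.151 .102 -64; python3 -c "
from h import *;print(arm.get_state()['moment'])"
```

```text
clock: 17.2
position: [0.5838, -0.151, 0.1074]
eef_rot: [0.002, 0.771, 0.636, 0.001]
force: [4.3, -0.5, 6.7]
width: 0.173
finger_force: 60.4
shift cm [-0.02 -0.08  0.54] az 0.926 head -11.0 tilt [ 0.004 -0.001 -1.   ] q6 -0.12 t 17.2
clock: 18.2
position: [0.5848, -0.1511, 0.1075]
eef_rot: [0.002, 0.98, 0.199, 0.003]
force: [12.0, -2.8, 2.4]
width: 0.175
finger_force: 76.9
shift cm [-0.16 -0.08  0.55] az -0.053 head -67.0 tilt [ 0.007 -0.002 -1.   ] q6 0.86 t 18.2
[-0.22897071 -1.98279689  1.12891044]
```

```bash
python3 -m inch '[[0,0,0,0,0,0,0],[5,0,0,0,0,0,0],[5,0,0,0,0,0,0],[5,0,0,0,0,0,0],[5,0,0,-3,0,0,0],[5,0,0,-3,0,0,0],[5,0,0,-2,0,0,0],[5,-0.9,-3.1,0,0,0,0],[5,-0.9,-3.1,0,0,0,0],[5,-0.9,-3.1,0,0,0,0],[5,-0.8,-3,0,0,0,0],[5,0,0,0,0,0,-0.11]]'; python3 -m inch '[[5,0,0,0,0,0,-0.11],[5,0,0,0,0,0,-0.11],[5,0,0,0,0,0,-0.11],[5,0,0,0,0,0,-0.11],[5,0,0,0,0,0,-0.11],[5,0,0,0,0,0,-0.11],[5,0,0,0,0,0,-0.11],[5,0,0,0,0,0,-0.11],[5,0,0,0,0,0,-0.11],[5,0,0,0,0,0,-0.11],[5,0,0,0,0,0,-0.11],[5,0,0,0,0,0,-0.11]]' >/dev/null; python3 -m inch '[[5,0,0,0,0,0,-0.11],[5,0,0,0,0,0,-0.11],[5,0,0,0,0,0,-0.11],[5,0,0,0,0,0,-0.11],[5,0,0,0,0,0,-0.11],[5,0,0,0,0,0,-0.11],[5,0,0,0,0,0,-0.11],[5,0,0,0,0,0,-0.11],[5,0,0,0,0,0,-0.11],[5,0,0,0,0,0,-0.11],[5,0,0,0,0,0,-0.11],[5,0,0,0,0,0,0]]'; python3 go.py .5045 -.0515 .102 83.5;  python3 chk.py
```

```text
clock: 19.2
position: [0.4998, -0.0479, 0.1855]
eef_rot: [-0.0, 0.968, 0.252, -0.0]
force: [0.1, 0.0, -0.4]
width: 0.586
finger_force: 0.0
clock: 21.2
position: [0.5023, -0.0509, 0.1854]
eef_rot: [-0.0, 0.048, 0.999, 0.0]
force: [1.2, 0.3, -0.5]
width: 0.588
finger_force: 0.0
shift cm [-0.23 -0.03  8.34] az 0.017 head 84.5 tilt [-0.  0. -1.] q6 -1.65 t 21.2
scene red 115 [70. 21.] angle mod pi 2.02
scene blue 68 [16. 65.] angle mod pi 1.01
scene white 75 [63. 18.] angle mod pi 2.0
scene yellow 75 [17. 72.] angle mod pi 0.99
top red 174 [62. 16.] angle mod pi 2.0
top blue hidden 0
top white hidden 1
top yellow 73 [16. 61.] angle mod pi 1.02
```

```bash
python3 -m inch '[[5,-0.2,0,3,0,0,0],[5,0,0,3,0,0,0],[5,0,0,2,0,0,0],[5,0,0,0,0,0,0],[0,0,0,0,0,0,0],[0,0,0,0,0,0,0],[0,0,0,0,0,0,0],[0,0,0,0,0,0,0],[0,0,0,0,0,0,0],[0,0,0,0,0,0,0]]'; python3 go.py .5045 -.0515 .102 26;python3 -m inch '[[0,0,0,0,0,0,0.1],[0,0,0,0,0,0,0.1],[0,0,0,0,0,0,0.1],[0,0,0,0,0,0,0.1],[0,0,0,0,0,0,0.1],[0,0,0,0,0,0,0.1],[0,0,0,0,0,0,0.1],[0,0,0,0,0,0,0.1],[0,0,0,0,0,0,0.1],[0,0,0,0,0,0,0.1],[0,0,0,0,0,0,0.04],[0,0,0,0,0,0,0]]'; python3 go.py .5045 -.0515 .102 26; python3 -c "
from h import *;print(arm.get_state()['moment'])"
```

```text
clock: 22.13
position: [0.5052, -0.052, 0.1072]
eef_rot: [0.001, 0.051, 0.999, -0.001]
force: [-2.1, -7.6, 4.7]
width: 0.172
finger_force: 58.9
shift cm [0.08 0.05 0.52] az 1.014 head 84.1 tilt [ 0.003 -0.002 -1.   ] q6 -1.64 t 22.1333
clock: 23.13
position: [0.5049, -0.0526, 0.1072]
eef_rot: [0.002, 0.541, 0.841, -0.001]
force: [-5.0, -12.1, 5.6]
width: 0.175
finger_force: 64.4
shift cm [0.12 0.01 0.52] az -0.026 head 24.5 tilt [ 0.002 -0.003 -1.   ] q6 -0.6 t 23.1333
[-1.95108156  0.74168785  1.51007566]
```

```bash
python3 -m inch '[[0,0,0,0,0,0,0],[5,0,0,0,0,0,0],[5,0,0,0,0,0,0],[5,0,0,0,0,0,0],[5,0,0,-3,0,0,0],[5,0,0,-3,0,0,0],[5,0,0,-2,0,0,0],[5,-1.8,3.1,0,0,0,0],[5,-1.8,3.1,0,0,0,0],[5,-1.8,3,0,0,0,0],[5,-1.8,3,0,0,0,0],[5,-1.8,3,0,0,0,0]]'; python3 -m inch '[[5,0,0,0,0,0,-0.1],[5,0,0,0,0,0,-0.1],[5,0,0,0,0,0,-0.1],[5,0,0,0,0,0,-0.1],[5,0,0,0,0,0,-0.1],[5,0,0,0,0,0,-0.1],[5,0,0,0,0,0,-0.1],[5,0,0,0,0,0,-0.1],[5,0,0,0,0,0,-0.1],[5,0,0,0,0,0,-0.1],[5,0,0,0,0,0,-0.03],[5,0,0,0,0,0,0]]'; python3 go.py .682 -.0726 .102 83.5;  python3 chk.py
```

```text
clock: 24.13
position: [0.6816, -0.0697, 0.1856]
eef_rot: [0.0, 0.54, 0.841, 0.0]
force: [0.4, -0.3, 1.0]
width: 0.588
finger_force: 0.0
clock: 25.13
position: [0.6802, -0.0695, 0.1856]
eef_rot: [0.0, 0.055, 0.998, 0.0]
force: [0.9, -0.4, -0.0]
width: 0.587
finger_force: 0.0
shift cm [-0.21 -0.29  8.36] az 0.003 head 83.7 tilt [ 0.  0. -1.] q6 -1.62 t 25.1333
scene red 89 [54. 20.] angle mod pi 2.06
scene blue 44 [19. 59.] angle mod pi 1.93
scene white 78 [59. 22.] angle mod pi 1.99
scene yellow 87 [17. 71.] angle mod pi 0.99
top red 97 [41. 15.] angle mod pi 2.13
top blue hidden 0
top white hidden 0
top yellow hidden 0
```

```bash
python3 -m inch '[[5,-0.2,-0.3,3,0,0,0],[5,0,0,3,0,0,0],[5,0,0,2,0,0,0],[5,0,0,0,0,0,0],[0,0,0,0,0,0,0],[0,0,0,0,0,0,0],[0,0,0,0,0,0,0],[0,0,0,0,0,0,0],[0,0,0,0,0,0,0],[0,0,0,0,0,0,0]]'; python3 chk.py | grep blue; python3 go.py .682 -.0726 .102 26;python3 -m inch '[[0,0,0,0,0,0,0.1],[0,0,0,0,0,0,0.1],[0,0,0,0,0,0,0.1],[0,0,0,0,0,0,0.1],[0,0,0,0,0,0,0.1],[0,0,0,0,0,0,0.1],[0,0,0,0,0,0,0.1],[0,0,0,0,0,0,0.1],[0,0,0,0,0,0,0.1],[0,0,0,0,0,0,0.1],[0,0,0,0,0,0,0.04],[0,0,0,0,0,0,0]]'; python3 go.py .682 -.0726 .102 26; python3 -c "
from h import *;print(arm.get_state()['moment'])"
```

```text
clock: 26.07
position: [0.6827, -0.0724, 0.1078]
eef_rot: [0.002, 0.056, 0.998, 0.0]
force: [-0.6, 4.3, 5.6]
width: 0.174
finger_force: 59.5
scene blue 68 [20. 56.] angle mod pi 1.87
top blue hidden 0
shift cm [ 0.07 -0.03  0.58] az 1.005 head 83.6 tilt [ 0.004  0.    -1.   ] q6 -1.62 t 26.1667
clock: 27.17
position: [0.6828, -0.0717, 0.1078]
eef_rot: [0.001, 0.545, 0.839, 0.001]
force: [1.1, 7.7, 7.1]
width: 0.173
finger_force: 68.1
shift cm [-0.05 -0.12  0.58] az -0.036 head 24.0 tilt [ 0.004  0.001 -1.   ] q6 -0.58 t 27.1667
[ 1.29061675 -0.00616361  1.13107987]
```

```bash
python3 -m inch '[[0,0,0,0,0,0,0],[5,0,0,0,0,0,0],[5,0,0,0,0,0,0],[5,0,0,0,0,0,0],[5,0,0,-3,0,0,0],[5,0,0,-3,0,0,0],[5,0,0,-3,0,0,0],[5,0,0,-3,0,0,0],[5,0,0,-2,0,0,0]]'; python3 -m inch '[[5,3.7,-0.9,0,0,0,0],[5,3.7,-0.9,0,0,0,0],[5,3.7,-0.9,0,0,0,0],[5,3.7,-0.9,0,0,0,0],[5,3.7,-0.9,0,0,0,0],[5,3.7,-0.9,0,0,0,0],[5,3.7,-0.9,0,0,0,0],[5,3.7,-0.9,0,0,0,0],[5,3.7,-0.9,0,0,0,0],[5,3.7,-0.9,0,0,0,0],[5,0,0,0,0,0,0],[5,0,0,0,0,0,0]]'; python3 chk.py
python3 - <<'E'
from h import *
c=arm.capture("top");save(c,"t2.png",cv2.resize(c["image"],(747,560)))
E
```

```text
clock: 27.92
position: [0.682, -0.0733, 0.2491]
eef_rot: [0.002, 0.545, 0.839, 0.001]
force: [0.0, -1.0, 0.1]
width: 0.584
finger_force: 0.0
clock: 28.92
position: [0.4483, 0.2294, 0.2458]
eef_rot: [0.0, 0.544, 0.839, 0.0]
force: [0.1, -0.3, 0.4]
width: 0.587
finger_force: 0.0
scene red 119 [68. 20.] angle mod pi 2.03
scene blue 93 [19. 69.] angle mod pi 1.96
scene white 76 [61. 18.] angle mod pi 1.97
scene yellow 100 [19. 69.] angle mod pi 2.01
top red 173 [61. 16.] angle mod pi 2.0
top blue 191 [16. 63.] angle mod pi 2.01
top white 177 [63. 16.] angle mod pi 2.01
top yellow 83 [16. 58.] angle mod pi 1.97
```

View pics/t2.png

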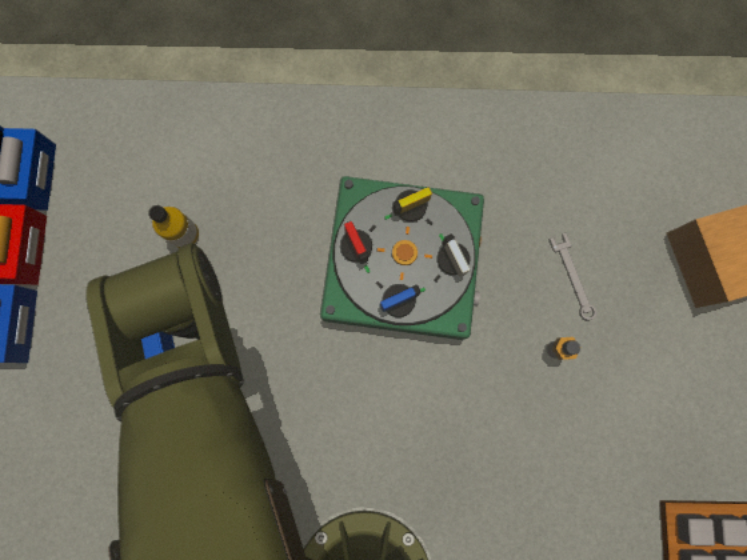

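The four pointers, at (358,250), (415,293), (450,247) and (398,205), all show to their green ticks. The robot is clear and the bystanders have not moved.

```bash
python3 -c "
from plant import arm;print(arm.sign_off())"
```

```text
the job is handed in; nothing more can be done
None
```

I finished both passes in the order asked and handed the job in at about 29 s; the last check showed all four knobs home (about 2.0 rad), the arm clear, and no sign of the bin, coupling, wrench or oil bottle having moved; no verdict came back at hand-in.

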